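Line up the small cheeses on the ripening board by size

TASK

Line up the four small waxed cheeses on the ripening board in order of size, one upright in the middle of each round mat, with the largest on the mat next to the white tag and each one smaller as you go away from it. Leave the little blue tub where it stands.

Things in the scene. Friction and masses are not known exactly. Their poses are not given: they have to be found in the camera images.
- cheese_a: Small round yellow waxed cheese, a flat wheel 66 mm across and 38 mm high with rounded rims, about 130 g; its sides are upright between a quarter and three quarters of its height. Stands flat on the table. Origin: centre of its underside; z up.
- cheese_b: Small round yellow waxed cheese, a flat wheel 54 mm across and 34 mm high with rounded rims, about 80 g; its sides are upright between a quarter and three quarters of its height. Stands flat on the table. Origin: centre of its underside; z up.
- cheese_c: Small round yellow waxed cheese, a flat wheel 42 mm across and 30 mm high with rounded rims, about 45 g; its sides are upright between a quarter and three quarters of its height. Stands flat on the table. Origin: centre of its underside; z up.
- cheese_d: Small round yellow waxed cheese, a flat wheel 30 mm across and 26 mm high with rounded rims, about 22 g; its sides are upright between a quarter and three quarters of its height. Stands flat on the table. Origin: centre of its underside; z up.
- mat1: One of four identical light wooden round mats in a row, 76 mm across, 4 mm thick, fixed on the dark ripening board (board 120 x 530 mm, 20 mm thick, lying on the table; mat tops are 24 mm above the table). Neighbouring mats are about 90 mm apart between centres; the numbers in the names say nothing about the order along the row. Origin: centre of the mat's underside, 4 mm below its top.
- mat2: One of four identical light wooden round mats in a row, 76 mm across, 4 mm thick, fixed on the dark ripening board (board 120 x 530 mm, 20 mm thick, lying on the table; mat tops are 24 mm above the table). Neighbouring mats are about 90 mm apart between centres; the numbers in the names say nothing about the order along the row. Origin: centre of the mat's underside, 4 mm below its top.
- mat3: One of four identical light wooden round mats in a row, 76 mm across, 4 mm thick, fixed on the dark ripening board (board 120 x 530 mm, 20 mm thick, lying on the table; mat tops are 24 mm above the table). Neighbouring mats are about 90 mm apart between centres; the numbers in the names say nothing about the order along the row. Origin: centre of the mat's underside, 4 mm below its top.
- mat4: One of four identical light wooden round mats in a row, 76 mm across, 4 mm thick, fixed on the dark ripening board (board 120 x 530 mm, 20 mm thick, lying on the table; mat tops are 24 mm above the table). Neighbouring mats are about 90 mm apart between centres; the numbers in the names say nothing about the order along the row. Origin: centre of the mat's underside, 4 mm below its top.
- tag_stand: Blank white rectangular tag, 44 x 40 mm, 3 mm thick, held sloping (36 degrees, facing up and away from the robot) on a thin steel rod with a round 36 mm steel foot, 58 mm tall in all, fixed on the board at one end of the row of mats (either end), about 85 mm from the centre of the nearest mat. It marks the end where the largest cheese goes. Origin: centre of the foot's underside.
- tub: Small blue tub of white coating, 45 mm across, 37 mm high, 120 g, standing loose on the board at the other end of the row, about 85 mm from the nearest mat. To be left alone. Origin: centre of its underside.
Not all that is in view belongs to the job. Leave any brown or turquoise look-alike of the cheese_a alone.

How it is judged:
By the outcome, as a careful person would: the job done as asked, in the order asked, and still so for the second after the job is handed in, with the robot touching nothing.
It also fails if it takes over 96 s, if anything falls off the work surface, if the arm or the gripper's body presses on something with over 40 N, if the wrist force passes 120 N, or if a joint passes its speed limit or range.

ROBOT

A 7-joint arm with a two-finger parallel gripper is mounted at the origin on the work surface. World frame = base frame: x ahead of the robot, y to its left, z up, the work surface at z = 0. Lengths are in m, angles in rad, forces in N, time in s.
With the tool pointing down it reaches from about 0.425 to 0.925 m from the base axis. Payload 6.8 kg.
Tool frame: the origin (TCP) lies between the finger pads; the fingertips stand 22 mm ahead of it and the grasp point (between the pads) lies 3 mm ahead of it; z points along the fingers, y is the line along which they close (so a half turn about z gives the same grasp; the last joint's range is limited). The gripper opens to 85 mm and grips with 20 to 120 N. Pads are 22 mm wide; open, the fingers measure 114 mm over their backs; the gripper's body (76 mm by 85 mm) begins 54 mm behind the grasp point. The pads swing forward as they close: fully open they stand 13 mm farther back than shut.
Start: joints at [-1.262, 0.477, 0.022, 1.555, -0.011, 1.109, -0.083], TCP at [0.273, 0.617, 0.253] pointing down, gripper open.
Joint ranges: [-2.96, 2.96], [-0.34, 2.1], [-1.41, 1.46], [0.24, 2.44], [-1.37, 4.51], [0.17, 1.92], [-2.96, 2.96]. Speed limits (rad/s): [2.39, 2.39, 3.14, 3.14, 3.14, 3.14, 3.14].

INTERFACE

Orientations are given as a unit quaternion [w, x, y, z].
In Python, from station import bot gives the robot as it stands.
- The arm moves only by the tool servo_tool, never from a script. Its argument "motion" is a list that holds one entry, the list of rows, each a list of 5 numbers: the opening, from 0 (shut) to 1 (fully open), then the shift along the world's x, y, z each as a share of 0.04 m, from -1 to 1, then the turn about the world's z as a share of 0.12 rad, from -1 to 1. A call has 1 to 20 rows; each row shifts and turns the commanded pose from where the row before left it; what a row does not reach is not made up. A row lasts 1/10 s, in which the tool goes at most 50 mm and 8.59 degrees, less where a joint would pass 70% of its speed; a pose out of reach is approached as far as the arm can. A call with a number of a shift or a turn outside -1 to 1 is refused whole. A call with a gripper value outside its range is refused whole. The fingers move at their own pace and stop on an object; "newtons" is the grip in N (left out, the last holds). Time passes only in rows, so rows that do not move let the fingers close. It gives the time, the measured TCP pose, the force, the opening and the grip force at its end, in the units of the state.
- bot.get_obs(): the state, without advancing time (a new reading comes with each control period).
- bot.read_camera(name): name is "scene" or "top"; returns (picture, depth): 400x640x3 uint8, red, green, blue; 400x640 float32, m along the optical axis (not along the pixel's ray), 0 where there is no reading.
- bot.get_calibration(name): a dict with "fovy" (degrees; the focal length in pixels is half the picture's height over the tangent of half this angle, whatever the lens; pixels are square), "cx", "cy" (the principal point, pixels), "view" (4x4, takes a point from world to camera coordinates). Camera axes: x right, y down, z forward; pixel columns grow to the right and rows downward; lengths in m; the calibration is good to about 2 mm. A picture is of the moment at which its call begins. get_calibration takes no time and is no camera call.
- bot.hand_in(): hands the job in; it is judged then, once.
The state is a dict: "t": time; "q": joint angles; "joint_vel": joint speeds; "joint_torque": joint torques, N m; "eef_pos": TCP position; "tool_rot": TCP orientation; "contact_force": force on the tool from outside, world axes, zero at the start; "torque": the same for the moment, N m; "gripper_width": opening from 0.0 (shut) to 1.0 (fully open); "grasp_force": force on a finger pad.
Only numpy, scipy, OpenCV 4.12 (cv2) and the standard library are available. Lean on these libraries where they do the work, as an engineer would, in place of code of your own. Each camera call takes 0.05 s, during which the arm holds its last target. There are 200 camera calls.

## Working session

There is one attempt and no reset: what is moved stays moved. The work goes in short steps, Python scripts to look and compute and a tool call to move; the robot and the scene stay as the last step left them, time stands still between calls to the robot, and variables do not carry over. Pictures are saved under pics/ and viewed, at most 14 in all, crops included, and the job is handed in when it is done.

Besides the shell and the picture viewer there is one more tool, called after ">>>" in YAML: its name, and indented under it one key for each argument. servo_tool: Moves the arm, as the interface text tells. Shift numbers are shares of 0.04 m and turn numbers shares of 0.12 rad, none past 1 either way. Its arguments: {"type":"object","properties":{"motion":{"type":"array"},"newtons":{"type":"number"}},"required":["motion"]}

```bash
mkdir -p pics; cat > h.py <<'E'
import numpy as np, cv2
from station import bot
def cal(n):
    c=bot.get_calibration(n); f=200/np.tan(np.radians(c["fovy"])/2); return c,f,np.array(c["view"])
def world(n,depth):
    c,f,V=cal(n); v,u=np.mgrid[0:400,0:640]
    P=np.stack([(u-c["cx"])/f*depth,(v-c["cy"])/f*depth,depth,np.ones_like(depth)],-1)
    return (P@np.linalg.inv(V).T)[...,:3]
def snap(n,name):
    p,d=bot.read_camera(n); cv2.imwrite(f"pics/{name}.png",p[...,::-1]); np.savez(f"{name}.npz",p=p,d=d,w=world(n,d)); return p,d
E
python3 - <<'E'
from h import *
for n in("scene","top"):
    snap(n,n+"0"); c,f,V=cal(n); print(n,f,c["cx"],c["cy"],np.linalg.inv(V)[:3].round(3).tolist())
o=bot.get_obs();print(o["t"],o["eef_pos"],o["tool_rot"],o["gripper_width"])
E
```

```text
scene 365.71079113014764 308.9309800318115 198.541824964195 [[0.599, 0.47, -0.648, 0.966], [0.8, -0.326, 0.504, -0.329], [0.026, -0.82, -0.571, 0.45]]
top 372.22810239238356 317.5334473288232 198.35896994974314 [[-0.015, -0.987, 0.162, 0.379], [-1.0, 0.012, -0.02, 0.021], [0.018, -0.163, -0.987, 0.851]]
0.1 [0.27307434 0.61674724 0.25240578] [-1.09761592e-04  2.06885161e-01  9.78364869e-01 -8.37804334e-04] 1.0024060512875783
```

View pics/top0.png

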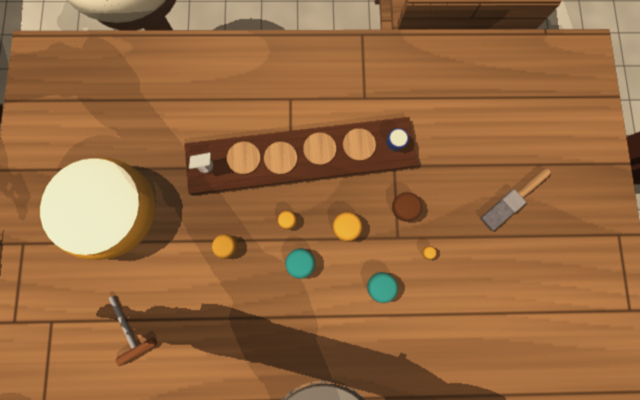

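View pics/scene0.png

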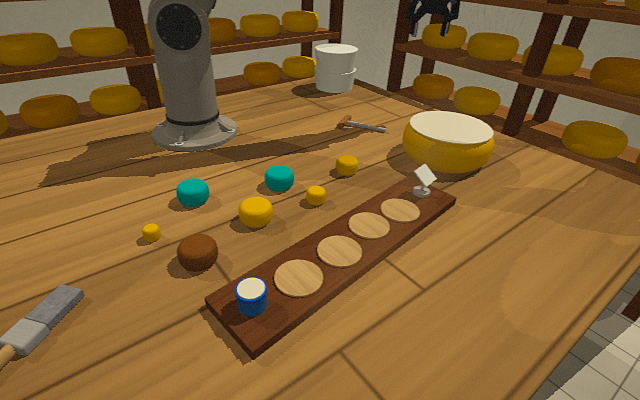

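The top view shows the tag at (202,161), the mats at (243,157), (280,157), (320,148) and (359,143), and the tub at (398,138). Cheese candidates are yellow at (347,227), (223,246), (287,220) and (430,253). The look-alikes are brown (407,207) and turquoise (300,263) and (383,288), plus the big wheel at (95,208). I choose the four small yellow ones.

```bash
python3 - <<'E'
from h import *
for n in("top","scene"):
    D=np.load(n+"0.npz");p,d,w=D["p"],D["d"],D["w"]
    hsv=cv2.cvtColor(p,cv2.COLOR_RGB2HSV); 
    c,f,V=cal(n)
    m=((hsv[...,0]>15)&(hsv[...,0]<28)&(hsv[...,1]>200)&(hsv[...,2]>120)&(w[...,2]>.006)&(w[...,2]<.06)&(w[...,0]<.75)).astype(np.uint8)
    k,L,s,ce=cv2.connectedComponentsWithStats(m)
    print(n)
    for i in range(1,k):
        if s[i,4]<25 or s[i,4]>1500: continue
        P=w[L==i]; zt=np.percentile(P[:,2],90); T=P[P[:,2]>zt-.006]
        r=cv2.minEnclosingCircle(P[:,:2].astype(np.float32))
        print(ce[i].round(1),s[i,4],'zt',zt.round(4),'topmean',T.mean(0).round(4),'ext',np.ptp(P,axis=0)[:2].round(3),'circ',np.round(r[0],4),round(r[1],4))
    if n=="top":
        for (u,v) in [(243,157),(280,157),(320,148),(359,143)]:
            sub=np.zeros_like(m); cv2.circle(sub,(u,v),26,1,-1)
            # light mat pixels on board
            mm=((w[...,2]>.012)&(w[...,2]<.032)&(hsv[...,2]>120)&(sub>0)).astype(np.uint8)
            k,L,s,ce=cv2.connectedComponentsWithStats(mm); i=L[v,u]; P=w[L==i]
            cn=max(cv2.findContours((L==i).astype(np.uint8),0,1)[0],key=len); (e,ax,_)=cv2.fitEllipse(cn)
            # ray to z=.024
            Ci=np.linalg.inv(V); r=Ci[:3,:3]@[(e[0]-c["cx"])/f,(e[1]-c["cy"])/f,1]; q=Ci[:3,3]+r*(.024-Ci[2,3])/r[2]
            print('mat',np.round(e,1),np.round(ax,1),q.round(4),P.mean(0).round(4),np.ptp(P,axis=0).round(3))
    else:
        pass
    for nm,(u,v) in {"top":{"tag":(202,161),"tub":(398,138)}, "scene":{"tag":(425,178),"tub":(251,290)}}[n].items(): print(nm,w[v,u])
p=cv2.imread("pics/top0.png")[110:310,180:450]; cv2.imwrite("pics/crop0.png",cv2.resize(p,None,fx=2.9,fy=2.9,interpolation=cv2.INTER_CUBIC))
E
```

```text
top
[227.3 246.9] 71 zt 0.034 topmean [0.4093 0.2024 0.0321] ext [0.048 0.04 ] circ [0.411  0.2102] 0.024
mat [243.1 157.1] [32.2 33.1] [0.6125 0.1729 0.024 ] [0.6127 0.173  0.0235] [0.079 0.078 0.015]
mat [279.9 157.3] [32.2 33.1] [0.6113 0.0889 0.024 ] [0.6115 0.0889 0.0235] [0.078 0.076 0.012]
mat [319.3 147.9] [32.1 33. ] [ 0.6327 -0.0018  0.024 ] [ 0.633  -0.0018  0.0232] [0.079 0.077 0.012]
mat [358.9 143.8] [31.9 32.6] [ 0.6417 -0.0937  0.024 ] [ 0.642  -0.0939  0.0232] [0.078 0.076 0.011]
tag [0.59199456 0.25262126 0.06912338]
tub [ 0.64372412 -0.17692261  0.05711348]
scene
[442.1 155.8] 987 zt 0.0575 topmean [0.5459 0.3979 0.056 ] ext [0.188 0.16 ] circ [0.5089 0.4593] 0.1083
[347.8 163.4] 285 zt 0.0342 topmean [0.4181 0.2074 0.033 ] ext [0.05  0.047] circ [0.4164 0.2084] 0.0262
[315.3 194.3] 289 zt 0.0303 topmean [0.4748 0.0692 0.0287] ext [0.037 0.038] circ [0.4723 0.0715] 0.0207
[255.2 210.5] 782 zt 0.0382 topmean [ 0.4583 -0.0648  0.0369] ext [0.062 0.063] circ [ 0.4554 -0.0627] 0.0325
[150.7 231.1] 239 zt 0.026 topmean [ 0.3965 -0.2446  0.0244] ext [0.028 0.029] circ [ 0.3957 -0.2443] 0.0152
tag [0.60398153 0.25182487 0.06280468]
tub [ 0.65148876 -0.18007749  0.05670366]
```

View pics/crop0.png

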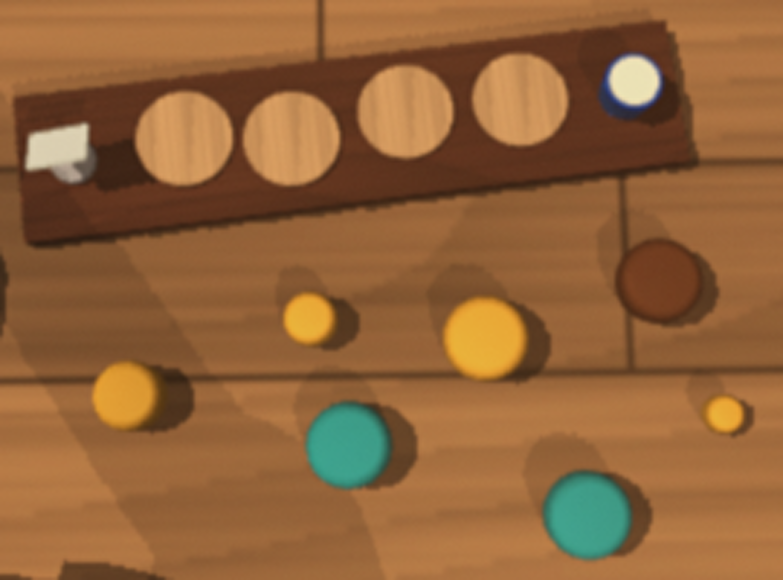

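```bash
cat >> h.py <<'E'
from scipy.optimize import minimize
def cheeses(D,guess):
    """guess: list of (x,y,z0,R,H); fit silhouette of stacked points"""
    p,w=D["p"],D["w"]; hsv=cv2.cvtColor(p,cv2.COLOR_RGB2HSV); out=[]
    for x,y,z0,R,H in guess:
        m=(hsv[...,0]>12)&(hsv[...,0]<30)&(hsv[...,1]>150)&(np.hypot(w[...,0]-x,w[...,1]-y)<R+.012)&(w[...,2]>z0+.25*H)&(w[...,2]<z0+H+.006)
        P=w[m]
        if len(P)<15: out.append(None); continue
        c=cv2.minEnclosingCircle(P[:,:2].astype(np.float32)); T=P[P[:,2]>z0+H-.004]
        out.append((np.round(c[0],4),round(c[1],4),T.mean(0).round(4),len(P)))
    return out
E
python3 - <<'E'
from h import *
G=[(.4554,-.0627,0,.033,.038),(.4164,.2084,0,.027,.034),(.4723,.0715,0,.021,.030),(.3957,-.2443,0,.015,.026)]
for n in("top","scene"):
    D=np.load(n+"0.npz"); [print(n,*r) for r in cheeses(D,G)]
D=np.load("scene0.npz");p,w=D["p"],D["w"];hsv=cv2.cvtColor(p,cv2.COLOR_RGB2HSV);c,f,V=cal("scene");Ci=np.linalg.inv(V)
for x,y in[(.6125,.1729),(.6113,.0889),(.6327,-.0018),(.6417,-.0937)]:
    m=((np.hypot(w[...,0]-x,w[...,1]-y)<.046)&(hsv[...,2]>110)&(w[...,2]>.01)).astype(np.uint8)
    cn=max(cv2.findContours(m,0,1)[0],key=len);e,ax,_=cv2.fitEllipse(cn)
    r=Ci[:3,:3]@[(e[0]-c["cx"])/f,(e[1]-c["cy"])/f,1]; q=Ci[:3,3]+r*(.024-Ci[2,3])/r[2]
    P=w[m>0];print('mat',np.round(e,1),np.round(ax,1),q.round(4),np.round(cv2.minEnclosingCircle(P[:,:2].astype(np.float32))[0],4),P.mean(0).round(4))
E
```

```text
top [ 0.4509 -0.0607] 0.0328 [ 0.4509 -0.0605  0.0372] 689
top [0.4113 0.2113] 0.0271 [0.4114 0.211  0.0334] 499
top [0.4682 0.0741] 0.0211 [0.4684 0.074  0.0291] 277
top [ 0.3909 -0.2433] 0.0151 [ 0.3906 -0.2421  0.0249] 162
scene [ 0.4546 -0.0628] 0.0329 [ 0.4571 -0.0643  0.0372] 826
scene [0.4159 0.2077] 0.0265 [0.4166 0.2073 0.0332] 361
scene [0.4723 0.0715] 0.0207 [0.4739 0.07   0.0293] 297
scene [ 0.3947 -0.2453] 0.0158 [ 0.3958 -0.2445  0.0249] 258
mat [398.4 209.4] [22.2 43.5] [0.6143 0.1693 0.024 ] [0.6125 0.1727] [0.6146 0.1692 0.0237]
mat [369.6 224.8] [25.  44.1] [0.6162 0.0881 0.024 ] [0.6117 0.089 ] [0.6161 0.0871 0.0237]
mat [339.7 250.4] [30.5 46.3] [ 0.6365 -0.0028  0.024 ] [ 0.6349 -0.001 ] [ 0.6377 -0.0033  0.0238]
mat [298.3 277.2] [36.2 49.3] [ 0.6454 -0.0955  0.024 ] [ 0.6438 -0.0928] [ 0.6464 -0.0952  0.0239]
```

>>> servo_tool:
  motion:
    - [[1,0.7,-0.8,0,-0.5],[1,0.7,-0.8,0,-0.5],[1,0.7,-0.8,0,-0.5],[1,0.7,-0.8,0,-0.5],[1,0.7,-0.8,0,-0.5],[1,0.7,-0.8,0,-0.5],[1,0.3,-0.9,0,-0.5],[1,0,-0.9,0,-0.5],[1,0,-0.9,0,-0.5],[1,0,-0.9,0,-0.5],[1,0,-0.9,0,-0.5],[1,0,-0.9,0,-0.5],[1,0,-0.9,-0.6,-0.5],[1,0,-0.9,-0.6,-0.5],[1,0,-0.9,-0.6,-0.5],[1,0,-0.9,-0.6,-0.5],[1,0,-0.9,0,-0.5],[1,0,-0.9,0,-0.2],[1,0,-0.9,0,0],[1,0,-0.5,0,0]]

```text
t: 2.1
eef_pos: [0.4526, -0.0657, 0.1572]
tool_rot: [0.0, 0.668, 0.744, -0.0]
contact_force: [-0.5, 0.3, -0.1]
gripper_width: 1.004
grasp_force: 0.0
```

>>> servo_tool:
  motion:
    - [[1,0,0,0,0],[1,0,0,0,0]]

```text
t: 2.3
eef_pos: [0.4531, -0.0626, 0.1572]
tool_rot: [-0.0, 0.667, 0.745, -0.0]
contact_force: [-0.1, -0.0, -0.0]
gripper_width: 1.001
grasp_force: 0.0
```

```bash
python3 - <<'E'
from h import *
snap("scene","s1"); snap("top","t1")
o=bot.get_obs();print(o["t"],o["eef_pos"],o["tool_rot"],o["gripper_width"],o["contact_force"])
p=cv2.imread("pics/s1.png")[40:260,130:400]; cv2.imwrite("pics/s1c.png",cv2.resize(p,None,fx=2.7,fy=2.7))
E
```

```text
2.4 [ 0.45326808 -0.06149106  0.15715693] [-2.89936526e-04  6.66499294e-01  7.45505603e-01  5.00524143e-05] 0.9987758415635045 [ 0.765885    0.38780932 -0.56162644]
```

View pics/s1c.png

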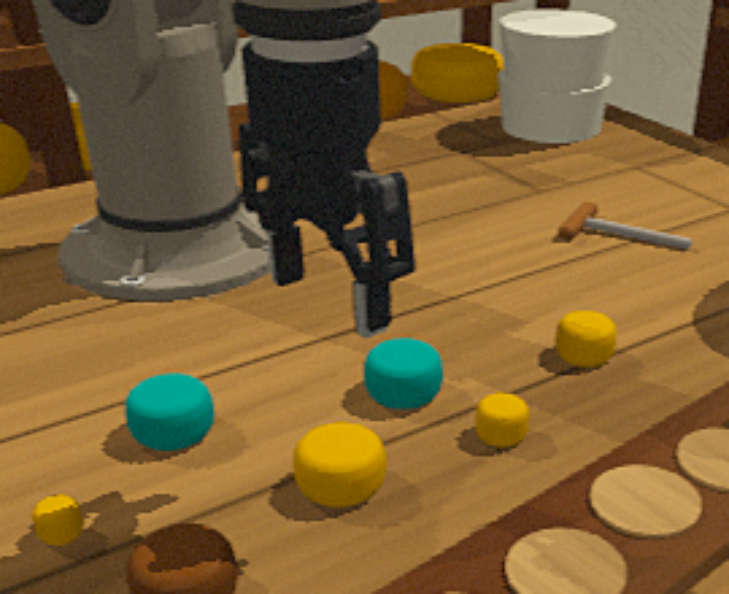

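The crop shows the open gripper clear above cheese A, with the near fingertip at scene pixel (269,162).

```bash
python3 - <<'E'
from h import *
D=np.load("s1.npz");w=D["w"]
m=(np.abs(w[...,0]-.453)<.09)&(np.abs(w[...,1]+.062)<.04)&(w[...,2]>.08)&(w[...,2]<.19)
v,u=np.nonzero(m);P=w[m]
for lo,hi in((.38,.45),(.45,.54)):
    s=(P[:,0]>lo)&(P[:,0]<hi); Q=P[s]; 
    if len(Q):
        T=Q[Q[:,2]<Q[:,2].min()+.012]; print(len(Q),np.sort(Q[:,2])[:8].round(4),T.min(0).round(4),T.max(0).round(4))
D=np.load("t1.npz");w=D["w"];[print(r) for r in cheeses(D,[(.4508,-.0607,0,.033,.038)])]
E
```

```text
271 [0.1483 0.1485 0.1488 0.1493 0.1494 0.1494 0.1497 0.1497] [ 0.4067 -0.0789  0.1483] [ 0.4153 -0.0568  0.1601]
269 [0.1478 0.148  0.1483 0.1486 0.1495 0.1498 0.1501 0.1501] [ 0.4997 -0.0694  0.1478] [ 0.5127 -0.0494  0.1598]
(array([ 0.4507, -0.0383]), 0.0231, array([ 0.4535, -0.0365,  0.0365]), 96)
```

>>> servo_tool:
  motion:
    - [[1,0,0,-0.8,0],[1,0,0,-0.8,0],[1,0,0,-0.8,0],[1,0,0,-0.6,0],[1,0,0,-0.3,0],[1,0,0,-0.2,0],[1,0,0,0,0],[0,0,0,0,0],[0,0,0,0,0],[0,0,0,0,0],[0,0,0,0,0],[0,0,0,0,0]]
  newtons: 30

```text
t: 3.6
eef_pos: [0.4538, -0.0627, 0.0185]
tool_rot: [0.0, 0.667, 0.745, 0.001]
contact_force: [-2.3, 0.4, 5.7]
gripper_width: 0.758
grasp_force: 32.1
```

>>> servo_tool:
  motion:
    - [[0,0,0,0.4,0],[0,0,0,0.7,0],[0,0,0,0.7,0],[0,0,0,0.7,0],[0,0.4,0.6,0,0],[0,0.6,0.8,0,0],[0,0.6,0.8,0,0],[0,0.6,0.9,0,0],[0,0.6,0.9,0,0],[0,0.6,0.9,0,0],[0,0.4,0.6,0,0],[0,0.21,0.33,0,0],[0,0,0,0,0],[0,0,0,0,0]]

```text
t: 5.0
eef_pos: [0.6129, 0.1687, 0.1174]
tool_rot: [0.0, 0.668, 0.744, -0.001]
contact_force: [-0.0, -0.4, -1.5]
gripper_width: 0.754
grasp_force: 34.5
```

>>> servo_tool:
  motion:
    - [[0,0,0,-0.6,0],[0,0,0,-0.6,0],[0,0,0,-0.3,0],[0,0,0,-0.2,0],[0,0,0,-0.1,0],[0,0,0,0,0],[0,0,0,0,0]]

```text
t: 5.7
eef_pos: [0.6142, 0.1704, 0.0461]
tool_rot: [0.0, 0.667, 0.745, 0.001]
contact_force: [0.9, 0.1, -1.9]
gripper_width: 0.752
grasp_force: 34.5
```

>>> servo_tool:
  motion:
    - [[0,0,0,-0.1,0],[0,0,0,0,0],[0,0,0,0,0],[0,0,0,0,0]]

```text
t: 6.1
eef_pos: [0.6147, 0.1707, 0.0425]
tool_rot: [0.001, 0.667, 0.745, 0.001]
contact_force: [-1.3, -0.1, 5.5]
gripper_width: 0.761
grasp_force: 35.1
```

Contact with the mat. I'll release, lift and look.

>>> servo_tool:
  motion:
    - [[0.85,0,0,0,0],[0.95,0,0,0,0],[0.95,0,0,0,0],[0.95,0,0,0,0],[0.95,0,0,0.3,0],[0.95,0,0,0.6,0],[0.95,0,0,0.9,0],[0.95,0,0,0.9,0],[0.95,-0.8,0,0,0],[0.95,-1,0,0,0],[0.95,-1,0,0,0],[0.95,-1,0.3,0,0],[0.95,-0.8,0.3,0,0],[0.95,-0.4,0.3,0,0],[0.95,0,0,0,0],[0.95,0,0,0,0]]

```text
t: 7.7
eef_pos: [0.4142, 0.2067, 0.1501]
tool_rot: [0.0, 0.667, 0.745, 0.001]
contact_force: [0.1, 0.4, -0.1]
gripper_width: 0.948
grasp_force: 0.0
```

```bash
python3 - <<'E'
from h import *
snap("scene","s2"); snap("top","t2")
for n in("t2","s2"): print(n,cheeses(np.load(n+".npz"),[(.6136,.171,.024,.033,.038),(.4138,.2094,0,.027,.034)]))
o=bot.get_obs();print(o["t"],o["eef_pos"])
E
```

```text
t2 [(array([0.6138, 0.1722]), 0.0328, array([0.614 , 0.1723, 0.0611]), 712), (array([0.4113, 0.2106]), 0.0267, array([0.4106, 0.2095, 0.0332]), 466)]
s2 [(array([0.6179, 0.1693]), 0.033, array([0.6202, 0.167 , 0.0615]), 829), (array([0.4162, 0.2077]), 0.0265, array([0.4168, 0.2075, 0.0334]), 359)]
7.8 [0.4148739  0.20595819 0.14979681]
```

View pics/s2.png

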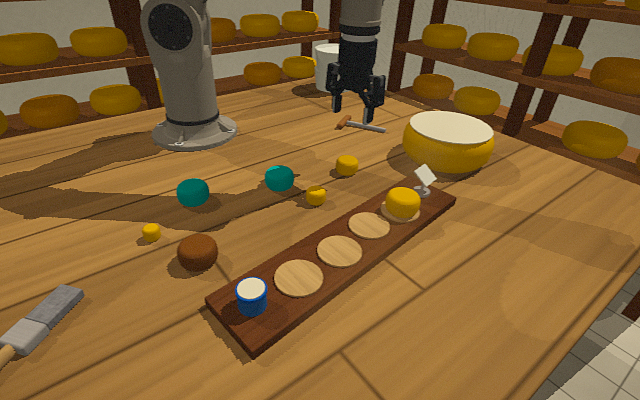

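>>> servo_tool:
  motion:
    - [[0.85,-0.05,0.1,-0.8,0],[0.85,0,0,-0.8,0],[0.85,0,0,-0.8,0],[0.85,0,0,-0.5,0],[0.85,0,0,-0.3,0],[0.85,0,0,0,0],[0,0,0,0,0],[0,0,0,0,0],[0,0,0,0,0],[0,0,0,0,0],[0,0,0,0,0],[0,0,0,0,0]]
  newtons: 25

```text
t: 9.0
eef_pos: [0.4125, 0.2107, 0.0223]
tool_rot: [0.0, 0.667, 0.745, 0.001]
contact_force: [1.0, -1.9, 8.4]
gripper_width: 0.618
grasp_force: 26.9
```

>>> servo_tool:
  motion:
    - [[0,0,0,0.4,0],[0,0,0,0.7,0],[0,0,0,0.7,0],[0,0,0,0.7,0],[0,0.5,-0.3,0,0],[0,0.9,-0.5,0,0],[0,0.9,-0.6,0,0],[0,0.9,-0.6,0,0],[0,0.9,-0.6,0,0],[0,0.6,-0.3,0,0],[0,0.29,-0.16,0,0],[0,0,0,0,0],[0,0,0,-0.6,0],[0,0,0,-0.6,0],[0,0,0,-0.3,0],[0,0,0,-0.2,0],[0,0,0,-0.1,0],[0,0,0,-0.1,0],[0,0,0,0,0],[0,0,0,0,0]]

```text
t: 11.0
eef_pos: [0.6118, 0.0883, 0.0464]
tool_rot: [0.0, 0.667, 0.745, 0.001]
contact_force: [-1.3, 0.4, 4.5]
gripper_width: 0.617
grasp_force: 27.4
```

>>> servo_tool:
  motion:
    - [[0,0,0,0,0],[0,0,0,0,0]]

```text
t: 11.2
eef_pos: [0.6118, 0.0883, 0.0464]
tool_rot: [0.0, 0.667, 0.745, 0.001]
contact_force: [-1.3, 0.2, 6.3]
gripper_width: 0.615
grasp_force: 27.5
```

>>> servo_tool:
  motion:
    - [[0.8,0,0,0,0],[0.8,0,0,0,0],[0.8,0,0,0,0],[0.8,0,0,0.3,0],[0.8,0,0,0.6,0],[0.8,0,0,0.9,0],[0.8,0,0,0.8,0],[0.75,-0.6,-0.1,0,0],[0.7,-0.9,-0.1,0,0],[0.7,-0.9,-0.1,0,0],[0.7,-0.8,-0.08,0,0],[0.7,-0.37,0,0,0],[0.7,0,0,0,0],[0.7,0,0,0,0]]

```text
t: 12.6
eef_pos: [0.4694, 0.0731, 0.1501]
tool_rot: [0.0, 0.667, 0.745, 0.001]
contact_force: [-0.3, -0.4, -0.1]
gripper_width: 0.7
grasp_force: 0.0
```

>>> servo_tool:
  motion:
    - [[0.7,0,0,-0.8,0],[0.7,0,0,-0.8,0],[0.7,0,0,-0.8,0],[0.7,0,0,-0.5,0],[0.7,0,0,-0.25,0],[0.7,0,0,0,0],[0.7,0,0,0,0]]
  newtons: 20

```text
t: 13.3
eef_pos: [0.4695, 0.0729, 0.0239]
tool_rot: [0.0, 0.667, 0.745, 0.0]
contact_force: [-0.0, -0.1, 0.4]
gripper_width: 0.7
grasp_force: 0.0
```

>>> servo_tool:
  motion:
    - [[0,0,0,0,0],[0,0,0,0,0],[0,0,0,0,0],[0,0,0,0,0],[0,0,0,0,0],[0,0,0,0,0]]

```text
t: 13.9
eef_pos: [0.4694, 0.0731, 0.0244]
tool_rot: [0.001, 0.667, 0.745, 0.001]
contact_force: [-0.2, 0.4, 6.7]
gripper_width: 0.479
grasp_force: 20.3
```

>>> servo_tool:
  motion:
    - [[0,0,0,0.4,0],[0,0,0,0.7,0],[0,0,0,0.7,0],[0,0,0,0.7,0],[0,0.5,-0.2,0,0],[0,0.8,-0.4,0,0],[0,0.8,-0.4,0,0],[0,0.8,-0.4,0,0],[0,0.7,-0.3,0,0],[0,0.5,-0.2,0,0],[0,0,0,0,0],[0,0,0,-0.6,0],[0,0,0,-0.6,0],[0,0,0,-0.3,0],[0,0,0,-0.2,0],[0,0,0,-0.1,0],[0,0,0,-0.1,0],[0,0,0,0,0],[0,0,0,0,0],[0,0,0,0,0]]

```text
t: 15.9
eef_pos: [0.6331, -0.0032, 0.0482]
tool_rot: [0.001, 0.667, 0.745, 0.001]
contact_force: [-2.1, -0.5, 5.0]
gripper_width: 0.479
grasp_force: 21.6
```

>>> servo_tool:
  motion:
    - [[0.7,0,0,0,0],[0.7,0,0,0,0],[0.7,0,0,0,0],[0.7,0,0,0.3,0],[0.7,0,0,0.7,0],[0.7,0,0,0.8,0],[0.7,0,0,0.7,0],[0.6,-0.5,-0.5,0,0],[0.6,-0.8,-0.8,0,0],[0.6,-0.8,-0.8,0,0],[0.6,-0.8,-0.8,0,0],[0.6,-0.8,-0.8,0,0],[0.6,-0.8,-0.8,0,0],[0.6,-0.8,-0.8,0,0],[0.6,-0.5,-0.5,0,0],[0.6,-0.23,-0.22,0,0],[0.6,0,0,0,0],[0.6,0,0,0,0]]

```text
t: 17.7
eef_pos: [0.3926, -0.2432, 0.1476]
tool_rot: [0.0, 0.667, 0.745, 0.0]
contact_force: [0.1, 0.2, -0.6]
gripper_width: 0.599
grasp_force: 0.0
```

```bash
python3 - <<'E'
from h import *
snap("scene","s3"); snap("top","t3")
for n in("t3","s3"):
  for r in cheeses(np.load(n+".npz"),[(.6136,.171,.024,.033,.038),(.6121,.0879,.024,.027,.034),(.6335,-.0028,.024,.021,.030),(.393,-.244,0,.015,.026)]):print(n,r)
p=cv2.imread("pics/s3.png")[120:320,100:460]; cv2.imwrite("pics/s3c.png",cv2.resize(p,None,fx=2.2,fy=2.2))
E
```

```text
t3 (array([0.6139, 0.1724]), 0.033, array([0.614 , 0.1724, 0.0612]), 714)
t3 (array([0.6113, 0.0899]), 0.0267, array([0.6109, 0.0897, 0.0572]), 473)
t3 (array([ 0.633 , -0.0015]), 0.0211, array([ 0.6324, -0.0018,  0.053 ]), 284)
t3 (array([ 0.3905, -0.2434]), 0.0157, array([ 0.391 , -0.2427,  0.0251]), 162)
s3 (array([0.6181, 0.169 ]), 0.033, array([0.6201, 0.1669, 0.0615]), 835)
s3 (array([0.6156, 0.0868]), 0.0267, array([0.6169, 0.0854, 0.0574]), 658)
s3 (array([ 0.6367, -0.0044]), 0.0207, array([ 0.6377, -0.0056,  0.0534]), 510)
s3 (array([ 0.3942, -0.2447]), 0.0151, array([ 0.3956, -0.245 ,  0.025 ]), 255)
```

View pics/s3c.png

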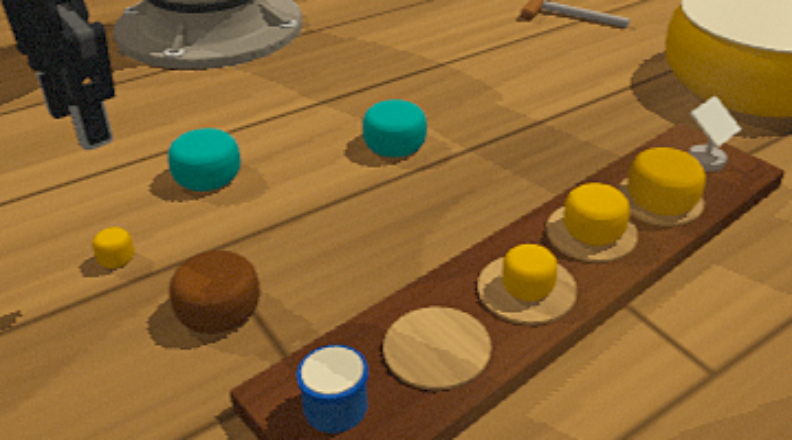

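Cheeses A, B and C stand centred on mats 1 to 3 (within about 1 mm). D, at crop (113,248), is untouched, so I'll take it now.

>>> servo_tool:
  motion:
    - [[0.6,0,0,-0.8,0],[0.6,0,0,-0.8,0],[0.6,0,0,-0.8,0],[0.6,0,0,-0.5,0],[0.6,0,0,-0.2,0],[0.6,0,0,0,0],[0.6,0,0,0,0],[0,0,0,0,0],[0,0,0,0,0],[0,0,0,0,0],[0,0,0,0,0],[0,0,0,0,0],[0,0,0,0,0],[0,0,0,0,0]]
  newtons: 20

```text
t: 19.2
eef_pos: [0.3921, -0.2442, 0.0244]
tool_rot: [0.001, 0.667, 0.745, 0.001]
contact_force: [-0.2, 0.1, 5.1]
gripper_width: 0.34
grasp_force: 19.3
```

>>> servo_tool:
  motion:
    - [[0,0,0,0.4,0],[0,0,0,0.7,0],[0,0,0,0.7,0],[0,0,0,0.7,0],[0,0.5,0.3,0,0],[0,0.9,0.5,0,0],[0,0.9,0.6,0,0],[0,0.9,0.6,0,0],[0,0.9,0.6,0,0],[0,0.9,0.5,0,0],[0,0.8,0.4,0,0],[0,0.46,0.24,0,0],[0,0,0,0,0],[0,0,0,-0.6,0],[0,0,0,-0.6,0],[0,0,0,-0.3,0],[0,0,0,-0.2,0],[0,0,0,-0.1,0],[0,0,0,-0.1,0],[0,0,0,0,0]]

```text
t: 21.2
eef_pos: [0.6423, -0.0948, 0.0483]
tool_rot: [0.001, 0.667, 0.745, 0.001]
contact_force: [0.0, 0.5, -0.1]
gripper_width: 0.339
grasp_force: 20.2
```

>>> servo_tool:
  motion:
    - [[0,0,0,0,0],[0,0,0,0,0]]

```text
t: 21.4
eef_pos: [0.6423, -0.0947, 0.0482]
tool_rot: [0.001, 0.667, 0.745, 0.0]
contact_force: [-0.7, 1.0, 5.3]
gripper_width: 0.343
grasp_force: 20.5
```

>>> servo_tool:
  motion:
    - [[0.6,0,0,0,0],[0.6,0,0,0,0],[0.6,0,0,0,0],[0.6,0,0,0.3,0],[0.6,0,0,0.7,0],[0.6,0,0,0.8,0],[0.6,0,0,0.8,0],[0.6,-0.8,0,0.5,0],[0.6,-0.9,0,0,0],[0.6,-0.9,0,0,0],[0.6,-0.9,0,0,0],[0.6,-0.5,0,0,0],[0.6,0,0,0,0],[0.6,0,0,0,0]]

```text
t: 22.8
eef_pos: [0.4824, -0.0943, 0.1722]
tool_rot: [0.001, 0.667, 0.745, 0.001]
contact_force: [0.9, -0.4, 0.5]
gripper_width: 0.601
grasp_force: 0.0
```

```bash
python3 - <<'E'
from h import *
snap("scene","s4"); snap("top","t4")
for n in("t4","s4"):
  for r in cheeses(np.load(n+".npz"),[(.6136,.171,.024,.033,.038),(.6121,.0879,.024,.027,.034),(.6335,-.0028,.024,.021,.030),(.6425,-.0947,.024,.015,.026)]):print(n,r)
E
```

```text
t4 (array([0.6138, 0.1726]), 0.0331, array([0.6137, 0.1722, 0.0612]), 713)
t4 (array([0.6113, 0.0897]), 0.0268, array([0.6112, 0.0897, 0.0571]), 475)
t4 (array([ 0.6329, -0.0017]), 0.021, array([ 0.6326, -0.002 ,  0.0529]), 289)
t4 (array([ 0.6418, -0.0932]), 0.0147, array([ 0.6415, -0.0935,  0.049 ]), 151)
s4 (array([0.618 , 0.1692]), 0.0329, array([0.6197, 0.1672, 0.0615]), 827)
s4 (array([0.6153, 0.087 ]), 0.0268, array([0.617 , 0.0854, 0.0575]), 660)
s4 (array([ 0.637 , -0.0047]), 0.0207, array([ 0.6379, -0.0058,  0.0533]), 509)
s4 (array([ 0.6462, -0.096 ]), 0.0148, array([ 0.6467, -0.0964,  0.0493]), 346)
```

View pics/s4.png

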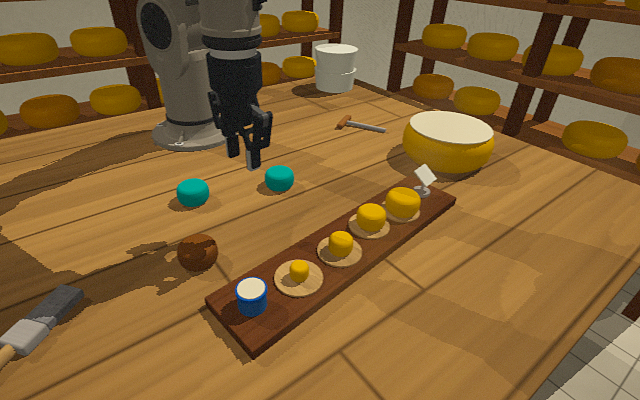

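The four cheeses stand centred in size order from the tag: (403,203), (371,218), (341,243) and (299,271). The tub at (251,297) is untouched and the arm is clear.

```bash
python3 -c "
from station import bot
print(bot.hand_in())"
```

```text
the job is handed in; nothing more can be done
None
```

The four cheeses stand upright on their mats, within about 1–2 mm of centre by the cameras, largest next to the white tag and each smaller going away from it; the tub was left alone, and the job was handed in at about 23 s.

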